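# Close the packed hub tin

### The job

Two open round metal tins stand on the bench: one has a machined metal hub in it, the other is empty. Take the loose lid by its red knob and set it gently, without dropping it, on the tin with the hub, so that it sits level on the rim all round with its plug inside the mouth. Leave both tins standing where they are and let go of the lid.

Things in the scene. Friction and masses are not known exactly. Their poses are not given: they have to be found in the camera images.
- lid: loose round metal lid, lying plug down. Disc 116 mm across, z 9 to 13 mm above the origin; below it a plug 74 mm across, 9 mm deep, chamfered to 66 mm; on top an upright red cylindrical knob 24 mm across, z 13 to 53 mm. About 0.15 kg. Origin: centre of the plug's underside, z up; yaw does not matter. Seated, its origin is 66 mm above the tin's origin (9 mm below the rim).
- full_tin: open round metal tin with the hub standing in it, 100 mm across, 75 mm high, wall 3 mm (mouth about 92 mm clear), floor 4 mm; loose, about 0.4 kg. Origin: centre of its underside, z up. Looks the same as the empty tin, and the two may stand in either place.
- empty_tin: the empty tin, same shape and size as the other; stays open where it stands. Origin: centre of its underside, z up.
- hub_in: machined grey metal hub, a round flange 70 mm across with a short hollow neck standing up from it, 35 mm high in all, standing flat on the floor of the tin to be closed, not always at its centre. Origin: centre of its underside, z up.
Things that resemble listed ones, but are neither listed nor needed, are in the scene too. What is shaped like the full_tin but turquoise or yellow is not meant.

How it is judged:
By the outcome, as a careful person would: the job done as asked, in the order asked, and still so for the second after the job is handed in, with the robot touching nothing.
It also fails if it takes over 32 s, if anything falls off the work surface, if the arm or the gripper's body presses on something with over 40 N, if the wrist force passes 120 N, or if a joint passes its speed limit or range.

### The arm

A 6-joint arm with a two-finger parallel gripper is mounted at the origin on a cart in front of the work surface, level with it; the furniture and walls round the work are solid. World frame = base frame: x ahead of the robot, y to its left, z up, the work surface at z = 0. Lengths are in mm, angles in rad, forces in N, time in s.
With the tool pointing down it reaches from about 300 to 775 mm from the base axis. Payload 14.6 kg.
Tool frame: the origin (TCP) lies at the very end of the fingers, on their centre line; the grasp point (between the pads) lies 19 mm behind it; y points along the fingers, z is the direction in which the jaws open and shut, and the axes are right-handed (so a half turn about y gives the same grasp; the last joint's range is limited). The gripper opens to 94 mm and grips with 3 to 60 N. Pads are 16 mm wide; open, the fingers measure 119 mm over their backs; the gripper's body (75 mm by 177 mm) begins 78 mm behind the grasp point.
Start: joints at [-0.067, 0.3, 1.521, -0, 1.321, -0.067], TCP at [549.99, -0.002, 205.446] pointing down, gripper open.
Joint ranges: [-3.03, 3.03], [-0.79, 2.21], [0.23, 2.52], [-1.04, 4.18], [0, 3.07], [-2.55, 2.55]. Speed limits (rad/s): [2.22, 2.22, 2.57, 3.14, 3.14, 3.14].

### API

Orientations are given as [roll, pitch, yaw] about the fixed x, y, z axes, in that order (R = Rz(yaw) Ry(pitch) Rx(roll)).
In Python, from cell import monitor, optics, manip gives the robot as it stands.
- The arm moves only by the shell command python3 -m creep 'ROWS' [FORCE]. ROWS is JSON, a list of rows, each an object of numbers: "tx", "ty", "tz": the shift along the tool's x, y, z scaled (see below); "turn": the turn about the tool's y scaled (see below); "fingers": the finger opening in mm, from 0 to 94. In form: [{"tx": .., "ty": .., "tz": .., "turn": .., "fingers": ..}, ...]. A call has 1 to 20 rows; each row is the pose to reach, as a shift and turn from the pose measured when the call began, along the tool's axes at that moment, turning the shorter way round; what a row does not reach only later rows make up. The controller multiplies each number of a shift by 200 mm and each number of a turn by pi rad. A row lasts 1/10 s, in which the tool goes at most 50 mm and 8.59 degrees, less where a joint would pass 70% of its speed; a pose out of reach is approached as far as the arm can. A call with a number of a shift or a turn outside -1 to 1 is refused whole. A call with a gripper value outside its range is refused whole. The fingers move at their own pace and stop on an object; FORCE is the grip in N (left out, the last holds). Time passes only in rows, so rows that repeat a pose let the fingers close. It gives the time, the measured TCP pose, the force and the opening at its end, in the units of the state.
- monitor.read_state(): the state, without advancing time (a new reading comes with each control period).
- optics.camera(name): name is "scene" or "side" or "wrist"; returns a dict with "frame" (480x640x3 uint8, red, green, blue), "range_z" (480x640 float32, mm along the optical axis (not along the pixel's ray), 0 where there is no reading), "fx", "fy", "cx", "cy" (pixels), "R" (3x3) and "t" (3): a world point X has camera coordinates R X + t; the wrist camera has in their place "mount" (4x4, takes a point from camera to tool coordinates, whose origin is the TCP and whose axes are the tool frame's). Camera axes: x right, y down, z forward; pixel columns grow to the right and rows downward; lengths in mm; the calibration is good to about 2 mm. A picture is of the moment at which its call begins: read the wrist's pose just before it.
- manip.sign_off(): hands the job in, once; it reports no verdict.
The state is a dict: "clock": time; "joints": joint angles; "qd": joint speeds; "effort": joint torques, N m; "eef_pos": TCP position; "eef_rot": TCP orientation; "wrist_force": force on the tool from outside, world axes, zero at the start; "moment": the same for the moment, N m; "finger_gap": finger opening in mm.
Only numpy, scipy, OpenCV 4.12 (cv2) and the standard library are available. Lean on these libraries where they do the work, as an engineer would, in place of code of your own. Each camera call takes 0.05 s, during which the arm holds its last target.

## Working session

There is one attempt and no reset: what is moved stays moved. The work goes in short steps, Python scripts to look and compute and a shell command to move; the robot and the scene stay as the last step left them, time stands still between calls to the robot, and variables do not carry over. Pictures are saved under pics/ and viewed, and the job is handed in when it is done.

```bash
mkdir -p pics; ls; python3 - <<'E'
from cell import monitor, optics
import cv2,pickle
print(monitor.read_state())
for n in ["scene","side","wrist"]:
    c=optics.camera(n); pickle.dump(c,open(f"{n}0.pkl","wb"))
    cv2.imwrite(f"pics/{n}0.png",c["frame"][:,:,::-1])
    print(n,c["fx"],c["cx"],c.get("R"),c.get("t"),c.get("mount"))
E
```

```text
pics
{'clock': 0.0, 'joints': array([-6.65936262e-02,  3.00452492e-01,  1.52158593e+00, -9.44641588e-07,
        1.32068793e+00, -6.65927752e-02]), 'qd': array([ 0.00076387,  0.00144342,  0.00040714, -0.00024329, -0.00197816,
        0.00018043]), 'effort': array([-1.53750298e-03, -5.31805658e+01, -3.52735734e+01,  7.07558286e-02,
        2.43994006e-02, -4.79655944e-05]), 'eef_pos': array([5.49738332e+02, 1.77751133e-02, 2.04894484e+02]), 'eef_rot': array([-1.57192758e+00,  7.45276746e-05, -1.57079699e+00]), 'wrist_force': array([0.07546766, 0.50265203, 0.36249329]), 'moment': array([-0.00053676,  0.00970113, -0.01992686]), 'finger_gap': 93.71389084851515}
scene 435.1374859726608 316.0320368007772 [[ 0.81917904 -0.57329778  0.01659377]
 [-0.36719582 -0.54646828 -0.75268828]
 [ 0.44058249  0.6104933  -0.65816791]] [-377.08774637  199.57892134  684.88281306] None
side 456.2082853561233 319.60050590837284 [[ 0.93342886 -0.35863628 -0.00951785]
 [-0.22733056 -0.57073691 -0.78903751]
 [ 0.27754529  0.73867408 -0.61427129]] [-444.45517968  128.78818727  812.67506505] None
wrist 388.7064489886985 319.3737669089994 None None [[ 5.85400588e-04  9.69691979e-01  2.44329946e-01 -7.00094290e+01]
 [-9.15657669e-05 -2.44329935e-01  9.69692154e-01 -1.79051093e+02]
 [ 9.99999824e-01 -5.90030616e-04 -5.42402980e-05 -3.21352869e-01]
 [ 0.00000000e+00  0.00000000e+00  0.00000000e+00  1.00000000e+00]]
```

View pics/scene0.png

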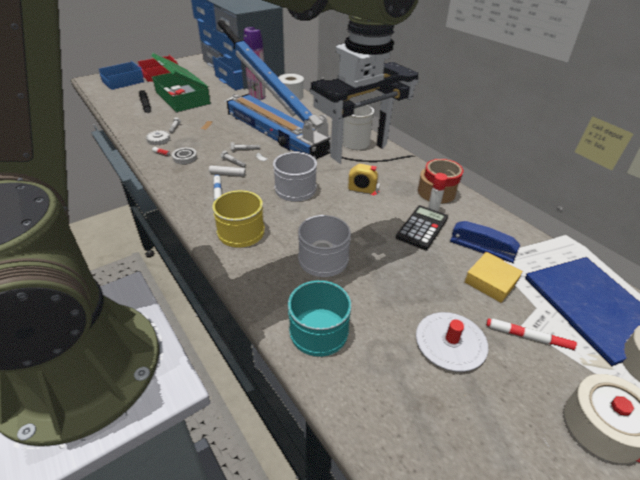

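View pics/side0.png

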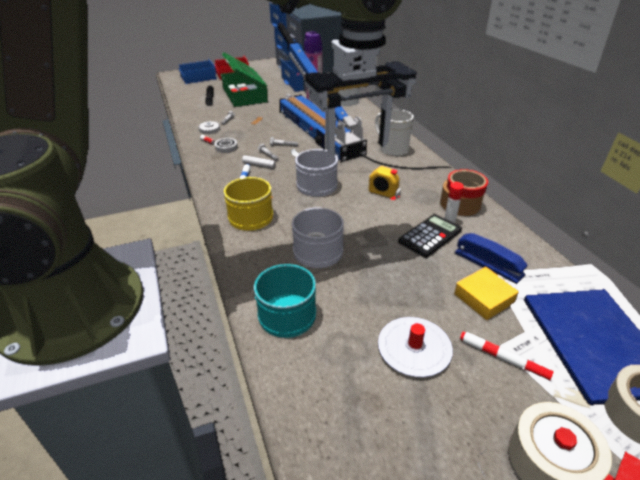

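View pics/wrist0.png

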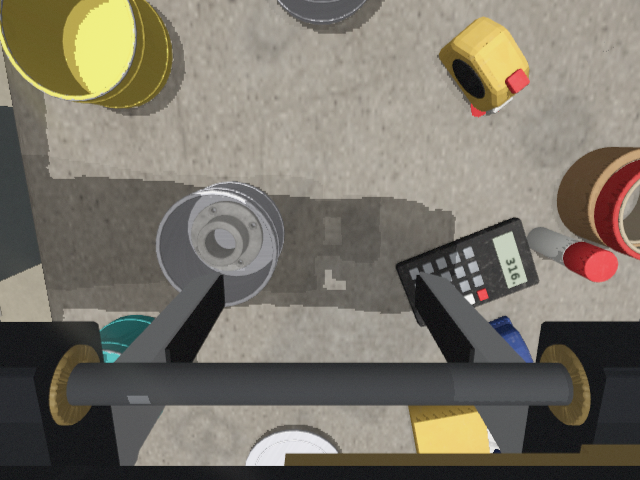

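Scene view: the grey tins are at (324,246) and (295,176). The wrist view shows the hub inside the nearer one, at wrist (222,238). The loose lid with its red knob is at scene (452,340) and side (416,346). 

Things that could be mistaken for the lid: the tape roll with a red knob at scene (610,415), the red-capped marker at (530,333), and the red-capped tube at (437,188).

Things that could be mistaken for the tin: turquoise (320,318), yellow (240,218), the pale tin or mug behind the gripper at (357,128), and the brown/red roll at (440,180).

Next I'll check close crops and measure.

```bash
cat > h.py <<'E'
import numpy as np,cv2,pickle
from scipy.spatial.transform import Rotation as Ro
from scipy.optimize import least_squares
def pose(c,st=None):
    if c.get("R") is not None: return np.array(c["R"]),np.array(c["t"])
    Rt=Ro.from_euler("xyz",st["eef_rot"]).as_matrix(); M=np.array(c["mount"])
    Rc=Rt@M[:3,:3]; tc=Rt@M[:3,3]+st["eef_pos"]
    return Rc.T,-Rc.T@tc
def cloud(c,st=None):
    R,t=pose(c,st); v,u=np.mgrid[:480,:640]; z=c["range_z"]
    P=np.stack([(u-c["cx"])/c["fx"]*z,(v-c["cy"])/c["fy"]*z,z],-1)
    X=(P-t)@R; X[z<=0]=np.nan
    return X
def onplane(c,uv,h,st=None):
    R,t=pose(c,st); o=-R.T@t; d=R.T@np.array([(uv[0]-c["cx"])/c["fx"],(uv[1]-c["cy"])/c["fy"],1])
    return o+d*(h-o[2])/d[2]
def tri(rays):
    A=np.zeros((3,3));b=np.zeros(3)
    for c,uv,st in rays:
        R,t=pose(c,st);o=-R.T@t;d=R.T@np.array([(uv[0]-c["cx"])/c["fx"],(uv[1]-c["cy"])/c["fy"],1]);d/=np.linalg.norm(d)
        Pm=np.eye(3)-np.outer(d,d);A+=Pm;b+=Pm@o
    return np.linalg.solve(A,b)
def circ(P):
    f=lambda p:np.hypot(P[:,0]-p[0],P[:,1]-p[1])-p[2]
    r=least_squares(f,[*P[:,:2].mean(0),40],loss="soft_l1",f_scale=1);return r.x,np.sqrt(np.mean(r.fun**2))
E
python3 - <<'E'
from h import *
C={n:pickle.load(open(f"{n}0.pkl","rb")) for n in ["scene","side","wrist"]}
st=dict(eef_rot=[-1.57192758e+00,7.45e-05,-1.57079699e+00],eef_pos=np.array([549.738,.018,204.894]))
rois={"scene":dict(lid=(410,305,495,378),hubtin=(290,210,358,280),tin2=(265,145,325,205)),
"side":dict(lid=(370,310,460,385),hubtin=(285,200,350,275),tin2=(287,145,345,200)),"wrist":dict(hubtin=(150,175,290,310))}
for n in rois:
  X=cloud(C[n],st);F=cv2.cvtColor(C[n]["frame"],cv2.COLOR_RGB2HSV)
  for k,(a,b,c,d) in rois[n].items():
    x=X[b:d,a:c].reshape(-1,3);f=F[b:d,a:c].reshape(-1,3);ok=~np.isnan(x[:,0])
    red=ok&((f[:,0]<8)|(f[:,0]>172))&(f[:,1]>120)&(f[:,2]>60)
    if k=="lid":
        kn=x[red];top=kn[:,2].max();t=kn[kn[:,2]>np.percentile(kn[:,2],90)-4]
        print(n,"knob n",len(kn),"top",np.percentile(kn[:,2],[50,90,97]),"topmean",t.mean(0))
        dz=x[ok&~red&(x[:,2]>8)&(x[:,2]<20)&(f[:,1]<60)];print("  disc",circ(dz),np.median(dz[:,2]),len(dz))
        m=np.zeros((480,640),np.uint8);m[b:d,a:c]=red.reshape(d-b,c-a)
    else:
        r=x[ok&(x[:,2]>70)&(x[:,2]<82)]
        print(n,k,"rim z",np.percentile(r[:,2],[5,50,95]),circ(r[r[:,2]>72]),len(r))
a=C["scene"]["frame"][295:385,400:500];b=C["wrist"]["frame"][160:310,140:300]
z=lambda i:cv2.resize(i,(390,390),interpolation=cv2.INTER_CUBIC)
cv2.imwrite("pics/crop.png",np.hstack([z(a),z(b)])[:,:,::-1])
E
```

```text
scene knob n 308 top [43.67390694 53.13315898 53.80098045] topmean [ 518.96834116 -305.10850543   52.15941361]
  disc (array([ 523.95466565, -303.69229544,   43.6766007 ]), np.float64(13.045751552176654)) 12.561284294473925 2895
scene hubtin rim z [70.4689931  73.25870472 75.14689834] (array([464.79043877, -19.19252128,  48.32362132]), np.float64(1.31572747824415)) 316
scene tin2 rim z [70.17901487 72.98765821 75.07127128] (array([552.24368891, 219.00795826,  48.28048991]), np.float64(1.457894052603084)) 202
side knob n 312 top [45.57428889 53.32816032 54.06837264] topmean [ 519.40919147 -306.50162114   52.57318495]
  disc (array([ 522.23929448, -302.75950794,   43.48695426]), np.float64(12.29985034765225)) 12.915421893012722 3056
side hubtin rim z [70.51863589 73.63748672 75.66544914] (array([464.0527573 , -19.89957408,  48.92329414]), np.float64(38.86660557928633)) 412
side tin2 rim z [70.51673176 73.30352677 75.55022774] (array([552.12965171, 219.27409601,  48.3587537 ]), np.float64(1.737704113420287)) 197
wrist hubtin rim z [71.29594419 74.28526708 75.68346433] (array([464.0654097 , -17.29889006,  48.27229312]), np.float64(1.0931448483481225)) 1583
```

View pics/crop.png

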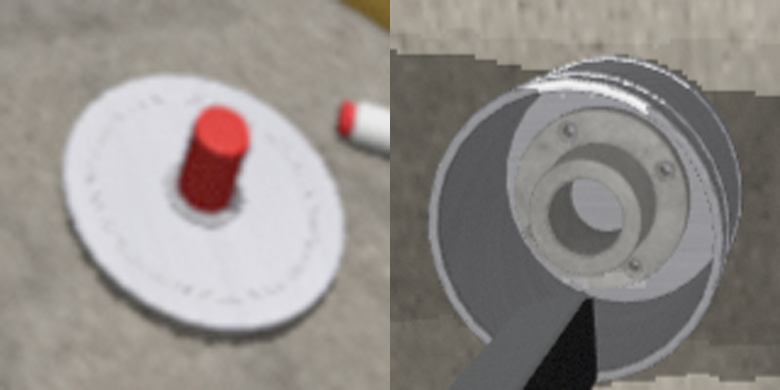

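The crops confirm both choices: the left one shows a flat white disc with an upright red knob (the loose lid), the right one the grey tin with the hub. Estimates so far are the lid at about (520,-305) and the hub tin at about (464.5,-18.5). I'll move to look down on the lid.

```bash
python3 -m creep '[{"tx":0.2,"tz":-0.03},{"tx":0.4,"tz":-0.06},{"tx":0.6,"tz":-0.09},{"tx":0.8,"tz":-0.12},{"tx":1.0,"tz":-0.15},{"tx":1.0,"tz":-0.15},{"tx":1.0,"tz":-0.15},{"tx":1.0,"tz":-0.15}]'; python3 -m creep '[{"tx":0.15},{"tx":0.3},{"tx":0.3},{"tx":0.3},{"tx":0.3}]'
cat > look.py <<'E'
import sys
from h import *
from cell import monitor, optics
st=monitor.read_state();c=optics.camera("wrist");n=sys.argv[1]
pickle.dump((c,st),open(n+".pkl","wb"));cv2.imwrite(f"pics/{n}.png",c["frame"][:,:,::-1])
print(st["clock"],st["eef_pos"],st["eef_rot"],st["finger_gap"],st["wrist_force"])
E
python3 look.py w1
```

```text
0.15 [5.49807715e+02 3.32238841e-02 2.05046659e+02] [-1.57163413e+00  6.91151703e-05 -1.57075660e+00] 93.9688847789652 [ 0.68230487 -0.18897741 -0.62813635]$[0]: bad value
$[0]: bad value
```

View pics/w1.png

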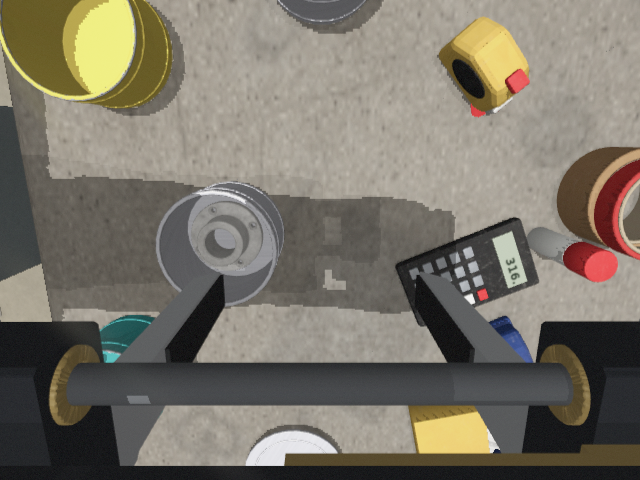

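The call was refused, so every row needs all five keys.

```bash
python3 -m creep '[{"tx":0.2,"ty":0,"tz":-0.03,"turn":0,"fingers":94},{"tx":0.4,"ty":0,"tz":-0.06,"turn":0,"fingers":94},{"tx":0.6,"ty":0,"tz":-0.09,"turn":0,"fingers":94},{"tx":0.8,"ty":0,"tz":-0.12,"turn":0,"fingers":94},{"tx":1.0,"ty":0,"tz":-0.15,"turn":0,"fingers":94},{"tx":1.0,"ty":0,"tz":-0.15,"turn":0,"fingers":94},{"tx":1.0,"ty":0,"tz":-0.15,"turn":0,"fingers":94}]'; python3 -m creep '[{"tx":0.15,"ty":0,"tz":0,"turn":0,"fingers":94},{"tx":0.25,"ty":0,"tz":0,"turn":0,"fingers":94},{"tx":0.25,"ty":0,"tz":0,"turn":0,"fingers":94},{"tx":0.25,"ty":0,"tz":0,"turn":0,"fingers":94},{"tx":0.25,"ty":0,"tz":0,"turn":0,"fingers":94}]'
python3 look.py w2
```

```text
clock: 0.9
eef_pos: [519.6, -200.4, 204.8]
eef_rot: [-1.572, 0.0, -1.572]
wrist_force: [0.1, -0.2, -0.1]
finger_gap: 94.1
clock: 1.4
eef_pos: [519.8, -249.0, 204.9]
eef_rot: [-1.572, 0.001, -1.571]
wrist_force: [0.2, -0.3, -0.2]
finger_gap: 93.9
1.4 [ 519.82348592 -248.99681914  204.87182504] [-1.57190413e+00  6.33186647e-04 -1.57100400e+00] 93.87188818086324 [ 0.24312964 -0.25234518 -0.20548061]
```

View pics/w2.png

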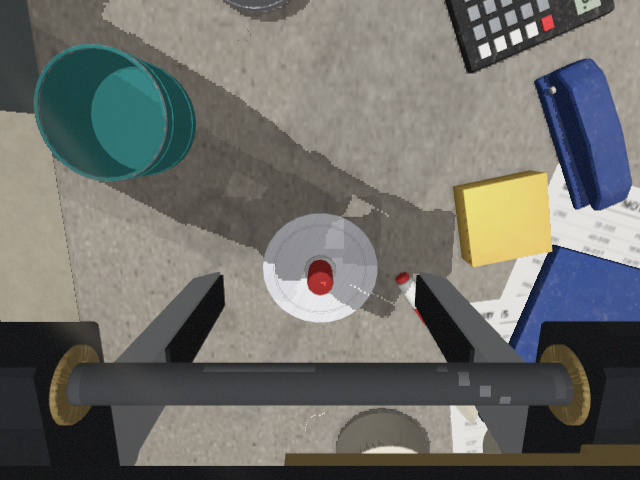

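The wrist view shows the lid disc centred near (320,268), the knob top near (320,283) and a marker end near (403,279). The fingers will be narrowed to stay clear of the marker.

```bash
python3 - <<'E'
from h import *
c,st=pickle.load(open("w2.pkl","rb"));X=cloud(c,st);F=cv2.cvtColor(c["frame"],cv2.COLOR_RGB2HSV)
a,b,e,d=300,255,342,300
m=np.zeros((480,640),bool);m[b:d,a:e]=True
red=m&((F[...,0]<8)|(F[...,0]>172))&(F[...,1]>110)&(F[...,2]>50)
k=X[red];print(len(k),np.nanpercentile(k[:,2],[5,50,95]))
t=k[k[:,2]>48];print("top mean",np.nanmean(t,0),circ(t[~np.isnan(t[:,0])]), (t[:,0].min()+t[:,0].max())/2,(t[:,1].min()+t[:,1].max())/2)
m[:]=0;m[205:330,250:390]=1
p=X[m&(X[...,2]>8)&(X[...,2]<20)&(F[...,1]<70)];print(len(p),np.median(p[:,2]))
q=p[:,:2].astype(np.float32);near=np.hypot(q[:,0]-520,q[:,1]+305)<70
print("disc enclosing",cv2.minEnclosingCircle(q[near]))
# two-view triangulation of knob top centroid
def topc(c,st,X,roi):
    a,b,e,d=roi;F=cv2.cvtColor(c["frame"],cv2.COLOR_RGB2HSV);mm=np.zeros((480,640),bool);mm[b:d,a:e]=1
    r=mm&((F[...,0]<8)|(F[...,0]>172))&(F[...,1]>110)&(X[...,2]>49);v,u=np.nonzero(r);return (u.mean(),v.mean())
s=pickle.load(open("scene0.pkl","rb"));si=pickle.load(open("side0.pkl","rb"))
R=[(c,topc(c,st,X,(300,255,342,300)),st),(s,topc(s,None,cloud(s),(440,310,475,355)),None),(si,topc(si,None,cloud(si),(400,315,430,355)),None)]
print([r[1] for r in R],"tri all",tri(R),"w+scene",tri(R[:2]),"w+side",tri([R[0],R[2]]))
# marker
mk=X[265:330,395:440].reshape(-1,3);mk=mk[(mk[:,2]>6)&(mk[:,2]<40)];print("marker",mk.min(0),mk.max(0)) 
E
```

```text
719 [21.66611353 51.85446371 53.57557784]
top mean [ 519.80421479 -302.4508899    52.31720901] (array([ 519.7465665 , -302.50742741,    8.07875282]), np.float64(2.7109081098543575)) 519.8160914024022 -303.1206255409228
9075 12.76680928837081
disc enclosing ((519.7990112304688, -303.98675537109375), 58.02304458618164)
[(np.float64(319.9556025369979), np.float64(282.2832980972516)), (np.float64(456.73809523809524), np.float64(325.3253968253968)), (np.float64(417.4632352941176), np.float64(328.99264705882354))] tri all [ 520.55685966 -304.21953727   49.5466336 ] w+scene [ 520.26597267 -304.06670728   49.78267229] w+side [ 520.42866867 -304.08411434   49.27544702]
marker [ 596.86058359 -369.09356942    6.21847748] [ 632.23103946 -308.20697771   18.41639554]
```

Lid: (520,-303.7), knob top at about 52 mm and disc at about 13 mm, with depth and triangulation agreeing. Next I'll centre over it and descend with the fingers at 60.

```bash
python3 -m creep '[{"tx":0.15,"ty":0,"tz":0,"turn":0,"fingers":60},{"tx":0.27,"ty":0.1,"tz":0,"turn":0,"fingers":60},{"tx":0.27,"ty":0.3,"tz":0,"turn":0,"fingers":60},{"tx":0.27,"ty":0.5,"tz":0,"turn":0,"fingers":60},{"tx":0.27,"ty":0.65,"tz":0,"turn":0,"fingers":60},{"tx":0.27,"ty":0.65,"tz":0,"turn":0,"fingers":60},{"tx":0.27,"ty":0.65,"tz":0,"turn":0,"fingers":60}]'; python3 look.py w3
```

```text
clock: 2.15
eef_pos: [520.2, -302.7, 75.9]
eef_rot: [-1.571, 0.0, -1.57]
wrist_force: [-0.0, 0.0, -0.0]
finger_gap: 60.0
2.15 [ 520.16682193 -302.71080126   75.94849703] [-1.57143659e+00  3.22893104e-04 -1.57034370e+00] 59.954927450198014 [-0.02687557  0.02665682 -0.00078601]
```

View pics/w3.png

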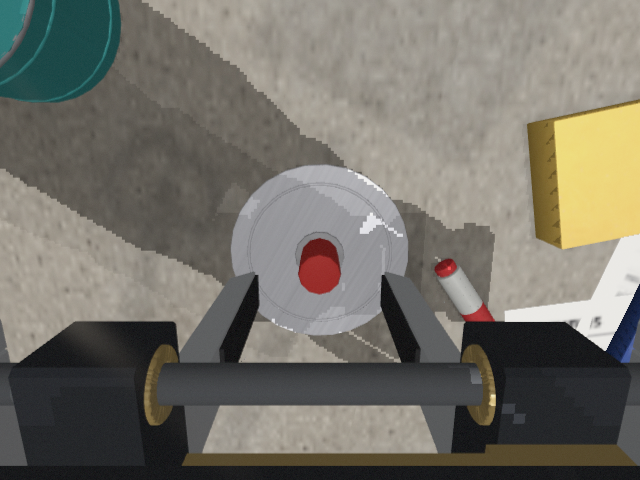

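The knob at (320,272) is centred between the fingertips at (258,280) and (383,280), and the marker is clear of them. I'll descend and grip.

```bash
python3 -m creep '[{"tx":0.005,"ty":0.1,"tz":0,"turn":0,"fingers":60},{"tx":0.005,"ty":0.2,"tz":0,"turn":0,"fingers":60},{"tx":0.005,"ty":0.27,"tz":0,"turn":0,"fingers":60},{"tx":0.005,"ty":0.27,"tz":0,"turn":0,"fingers":60},{"tx":0.005,"ty":0.27,"tz":0,"turn":0,"fingers":40},{"tx":0.005,"ty":0.27,"tz":0,"turn":0,"fingers":20},{"tx":0.005,"ty":0.27,"tz":0,"turn":0,"fingers":15},{"tx":0.005,"ty":0.27,"tz":0,"turn":0,"fingers":15},{"tx":0.005,"ty":0.27,"tz":0,"turn":0,"fingers":15},{"tx":0.005,"ty":0.27,"tz":0,"turn":0,"fingers":15}]' 35; python3 look.py w4
```

```text
clock: 3.2
eef_pos: [520.7, -304.3, 23.3]
eef_rot: [-1.57, -0.001, -1.57]
wrist_force: [-0.6, 0.7, 3.2]
finger_gap: 23.2
3.2 [ 520.72676828 -304.25087031   23.25556905] [-1.56956815e+00 -9.93947028e-04 -1.57042204e+00] 23.2171512273664 [-0.55851686  0.74117288  3.22213895]
```

View pics/w4.png

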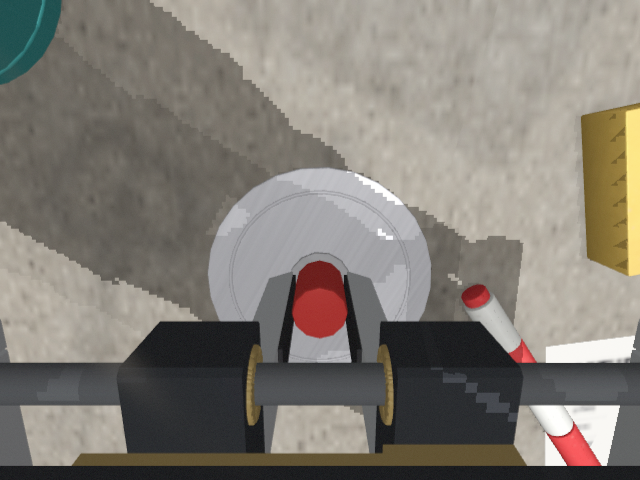

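The knob is gripped at 23.2 mm, in wrist view at (320,300). I'll lift it and check.

```bash
python3 -m creep '[{"tx":0,"ty":-0.03,"tz":0,"turn":0,"fingers":15},{"tx":0,"ty":-0.1,"tz":0,"turn":0,"fingers":15},{"tx":0,"ty":-0.25,"tz":0,"turn":0,"fingers":15},{"tx":0,"ty":-0.4,"tz":0,"turn":0,"fingers":15},{"tx":0,"ty":-0.55,"tz":0,"turn":0,"fingers":15},{"tx":0,"ty":-0.65,"tz":0,"turn":0,"fingers":15},{"tx":0,"ty":-0.7,"tz":0,"turn":0,"fingers":15},{"tx":0,"ty":-0.7,"tz":0,"turn":0,"fingers":15},{"tx":0,"ty":-0.7,"tz":0,"turn":0,"fingers":15}]' 35; python3 look.py w5
python3 - <<'E'
from cell import optics
import cv2
c=optics.camera("side");cv2.imwrite("pics/side5.png",c["frame"][:,:,::-1])
E
```

```text
clock: 4.15
eef_pos: [520.2, -303.9, 162.4]
eef_rot: [-1.571, -0.0, -1.57]
wrist_force: [-0.1, -0.1, -1.1]
finger_gap: 23.8
4.15 [ 520.2210682  -303.88202549  162.38363354] [-1.57058738e+00 -2.94323360e-04 -1.57041438e+00] 23.78204950047887 [-0.09957544 -0.0901234  -1.1235555 ]
```

View pics/w5.png

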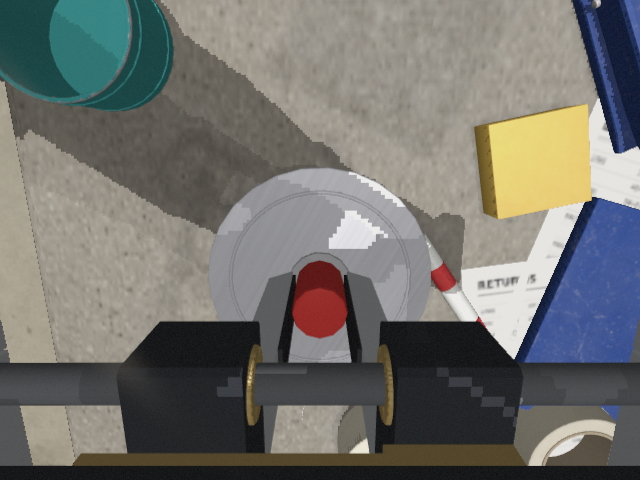

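View pics/side5.png

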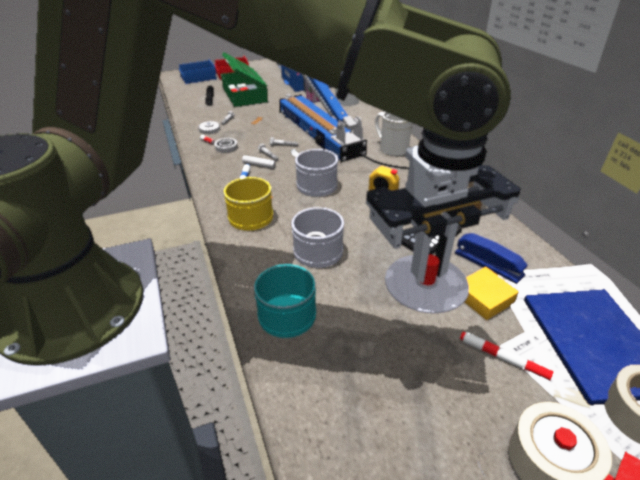

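Side view: the lid hangs level at (427,280) and the wrist view shows it unchanged in the grip. I'll carry it to just short of the tin and re-measure the mouth there.

```bash
python3 -m creep '[{"tx":-0.1,"ty":0,"tz":-0.04,"turn":0,"fingers":15},{"tx":-0.25,"ty":0,"tz":-0.09,"turn":0,"fingers":15},{"tx":-0.4,"ty":0,"tz":-0.14,"turn":0,"fingers":15},{"tx":-0.55,"ty":0,"tz":-0.19,"turn":0,"fingers":15},{"tx":-0.7,"ty":0,"tz":-0.24,"turn":0,"fingers":15},{"tx":-0.82,"ty":0,"tz":-0.28,"turn":0,"fingers":15},{"tx":-0.87,"ty":0,"tz":-0.28,"turn":0,"fingers":15},{"tx":-0.87,"ty":0,"tz":-0.28,"turn":0,"fingers":15},{"tx":-0.87,"ty":0,"tz":-0.28,"turn":0,"fingers":15}]' 35; python3 look.py w6
python3 - <<'E'
from h import *
c,st=pickle.load(open("w6.pkl","rb"));X=cloud(c,st)
m=(np.hypot(X[...,0]-464.5,X[...,1]+18.5)<58)&(X[...,2]>73)&(X[...,2]<80)
p=X[m];print(len(p),circ(p),np.percentile(p[:,2],[50,95]))
d=X[(np.hypot(X[...,0]-st["eef_pos"][0],X[...,1]-st["eef_pos"][1])<62)&(X[...,2]>st["eef_pos"][2]-16)&(X[...,2]<st["eef_pos"][2]-4)]
print("disc z",np.percentile(d[:,2],[5,50,95]),d.min(0),d.max(0))
A=np.c_[d[:,:2]-d[:,:2].mean(0),np.ones(len(d))];print("tilt",np.linalg.lstsq(A,d[:,2],rcond=None)[0])
E
```

```text
clock: 5.15
eef_pos: [464.4, -130.5, 161.7]
eef_rot: [-1.572, 0.0, -1.57]
wrist_force: [-0.1, -0.0, -0.9]
finger_gap: 23.2
5.15 [ 464.38974157 -130.45794366  161.73362146] [-1.57161371e+00  1.43290094e-04 -1.57036514e+00] 23.208630859094146 [-0.08244066 -0.03273584 -0.89862488]
2391 (array([463.70277182, -18.12135311,  48.21076605]), np.float64(1.070112607182918)) [74.66915689 75.89830921]
disc z [150.31224959 151.36635759 152.58636531] [ 406.14449662 -178.31609015  147.54951088] [521.54484354 -72.38856386 157.71613473]
tilt [-9.14101671e-04  6.71724156e-04  1.51415235e+02]
```

View pics/w6.png

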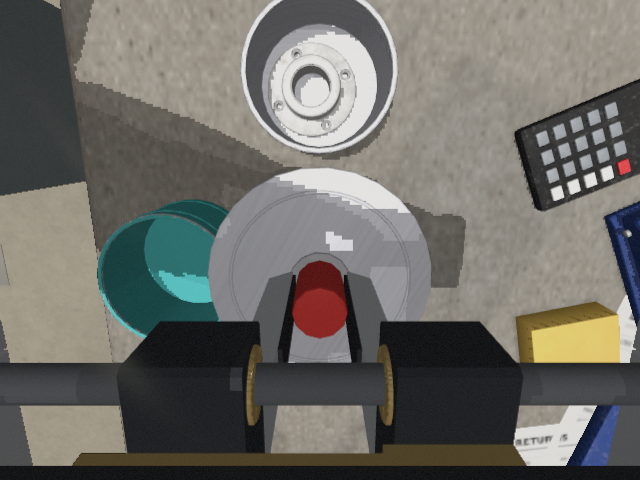

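The wrist view shows the hub tin's mouth centred at (320,75), with the hub inside. The lid is level (tilt under 0.001) and centred on the TCP. The tin centre refits at (463.8,-18.2). I'll move over it and stop just above the rim.

```bash
python3 -m creep '[{"tx":-0.1,"ty":0,"tz":0,"turn":0,"fingers":15},{"tx":-0.25,"ty":0,"tz":0,"turn":0,"fingers":15},{"tx":-0.4,"ty":0,"tz":0,"turn":0,"fingers":15},{"tx":-0.52,"ty":0,"tz":0,"turn":0,"fingers":15},{"tx":-0.56,"ty":0,"tz":0,"turn":0,"fingers":15},{"tx":-0.56,"ty":0.1,"tz":0,"turn":0,"fingers":15},{"tx":-0.56,"ty":0.2,"tz":0,"turn":0,"fingers":15},{"tx":-0.56,"ty":0.25,"tz":0,"turn":0,"fingers":15},{"tx":-0.56,"ty":0.25,"tz":0,"turn":0,"fingers":15},{"tx":-0.56,"ty":0.25,"tz":0,"turn":0,"fingers":15}]' 35
python3 - <<'E'
from h import *
from cell import optics
c=[optics.camera(n) for n in("scene","side")]
cv2.imwrite("pics/pre.png",np.hstack([cv2.resize(c[0]["frame"][150:330,240:400],(400,450)),cv2.resize(c[1]["frame"][130:310,240:400],(400,450))])[:,:,::-1])
E
```

```text
clock: 6.2
eef_pos: [464.7, -19.2, 112.3]
eef_rot: [-1.571, 0.0, -1.572]
wrist_force: [-0.2, -0.1, -0.7]
finger_gap: 23.6
```

View pics/pre.png

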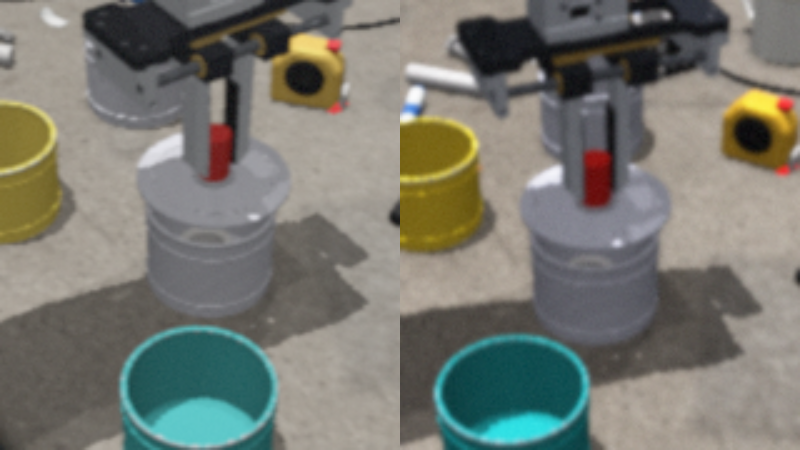

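Both crops show the lid hovering over the tin, centred and level (scene crop (213,185), side crop (597,210)). Now I'll lower it slowly.

```bash
python3 -m creep '[{"tx":0,"ty":0.03,"tz":0,"turn":0,"fingers":15},{"tx":0,"ty":0.06,"tz":0,"turn":0,"fingers":15},{"tx":0,"ty":0.08,"tz":0,"turn":0,"fingers":15},{"tx":0,"ty":0.09,"tz":0,"turn":0,"fingers":15},{"tx":0,"ty":0.1,"tz":0,"turn":0,"fingers":15},{"tx":0,"ty":0.105,"tz":0,"turn":0,"fingers":15},{"tx":0,"ty":0.105,"tz":0,"turn":0,"fingers":15},{"tx":0,"ty":0.105,"tz":0,"turn":0,"fingers":15}]' 35
```

```text
clock: 7.1
eef_pos: [464.9, -19.0, 91.7]
eef_rot: [-1.57, -0.0, -1.571]
wrist_force: [0.6, -0.5, -0.9]
finger_gap: 23.4
```

```bash
python3 -m creep '[{"tx":0,"ty":0.005,"tz":0,"turn":0,"fingers":15},{"tx":0,"ty":0.005,"tz":0,"turn":0,"fingers":15},{"tx":0,"ty":0.01,"tz":0,"turn":0,"fingers":15},{"tx":0,"ty":0.01,"tz":0,"turn":0,"fingers":15}]' 35;  python3 -m creep '[{"tx":0,"ty":0.002,"tz":0,"turn":0,"fingers":15},{"tx":0,"ty":0.002,"tz":0,"turn":0,"fingers":15},{"tx":0,"ty":0.002,"tz":0,"turn":0,"fingers":15}]' 35
```

```text
clock: 7.5
eef_pos: [464.9, -19.0, 89.6]
eef_rot: [-1.57, -0.0, -1.571]
wrist_force: [1.0, -0.0, -0.6]
finger_gap: 23.2
clock: 7.8
eef_pos: [464.9, -19.0, 89.2]
eef_rot: [-1.57, -0.0, -1.571]
wrist_force: [-0.8, -0.5, -0.7]
finger_gap: 23.7
```

No contact yet, so I'll continue in small steps.

```bash
python3 -m creep '[{"tx":0,"ty":0.003,"tz":0,"turn":0,"fingers":15},{"tx":0,"ty":0.003,"tz":0,"turn":0,"fingers":15},{"tx":0,"ty":0.003,"tz":0,"turn":0,"fingers":15}]' 35;  python3 -m creep '[{"tx":0,"ty":0.003,"tz":0,"turn":0,"fingers":15},{"tx":0,"ty":0.003,"tz":0,"turn":0,"fingers":15},{"tx":0,"ty":0.003,"tz":0,"turn":0,"fingers":15}]' 35
```

```text
clock: 8.1
eef_pos: [464.9, -19.0, 89.2]
eef_rot: [-1.57, -0.0, -1.571]
wrist_force: [-3.2, 0.8, 7.8]
finger_gap: 23.2
clock: 8.4
eef_pos: [465.0, -19.0, 89.2]
eef_rot: [-1.57, -0.0, -1.571]
wrist_force: [-4.1, 0.1, 8.9]
finger_gap: 23.4
```

Contact at TCP z 89.2 (expected 89.3) with about 8 N. I'll check the pictures, then release.

```bash
python3 -m creep '[{"tx":0,"ty":-0.002,"tz":0,"turn":0,"fingers":15},{"tx":0,"ty":-0.002,"tz":0,"turn":0,"fingers":15}]' 35
python3 - <<'E'
from h import *
from cell import optics
c=[optics.camera(n) for n in("scene","side")]
cv2.imwrite("pics/seat.png",np.hstack([cv2.resize(c[0]["frame"][150:330,240:400],(400,450)),cv2.resize(c[1]["frame"][130:310,240:400],(400,450))])[:,:,::-1])
E
```

```text
clock: 8.6
eef_pos: [465.0, -19.0, 89.6]
eef_rot: [-1.57, -0.0, -1.571]
wrist_force: [-0.3, 0.1, -1.6]
finger_gap: 23.3
```

View pics/seat.png

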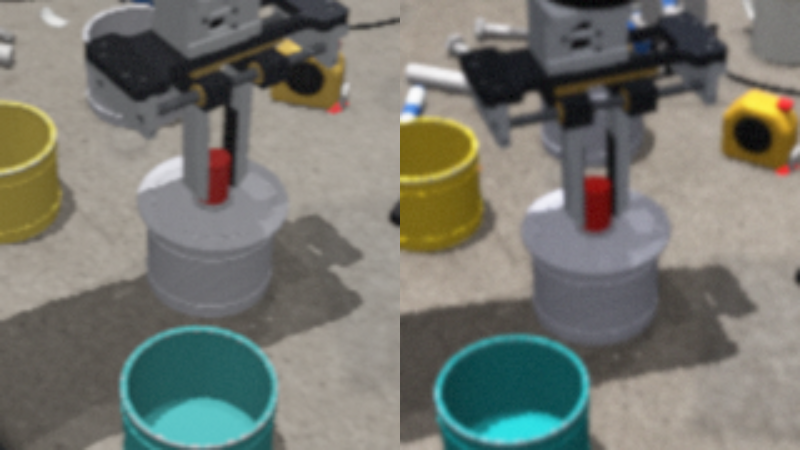

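The lid sits flush on the rim (scene crop (213,205)). I'll lower the last 0.4 mm, open slowly and retreat straight up.

```bash
python3 -m creep '[{"tx":0,"ty":0.003,"tz":0,"turn":0,"fingers":15},{"tx":0,"ty":0.003,"tz":0,"turn":0,"fingers":15},{"tx":0,"ty":0.003,"tz":0,"turn":0,"fingers":26},{"tx":0,"ty":0.003,"tz":0,"turn":0,"fingers":32},{"tx":0,"ty":0.003,"tz":0,"turn":0,"fingers":50},{"tx":0,"ty":0.003,"tz":0,"turn":0,"fingers":60},{"tx":0,"ty":0.003,"tz":0,"turn":0,"fingers":60},{"tx":0,"ty":0.003,"tz":0,"turn":0,"fingers":60}]' 35
```

```text
clock: 9.5
eef_pos: [464.9, -19.0, 88.8]
eef_rot: [-1.57, -0.0, -1.571]
wrist_force: [-0.3, -1.2, 0.6]
finger_gap: 59.3
```

```bash
python3 -m creep '[{"tx":0,"ty":-0.05,"tz":0,"turn":0,"fingers":60},{"tx":0,"ty":-0.2,"tz":0,"turn":0,"fingers":60},{"tx":0,"ty":-0.4,"tz":0,"turn":0,"fingers":60},{"tx":0,"ty":-0.6,"tz":0,"turn":0,"fingers":60},{"tx":-0.1,"ty":-0.7,"tz":0,"turn":0,"fingers":60},{"tx":-0.1,"ty":-0.7,"tz":0,"turn":0,"fingers":60},{"tx":-0.1,"ty":-0.7,"tz":0,"turn":0,"fingers":60},{"tx":-0.1,"ty":-0.7,"tz":0,"turn":0,"fingers":60},{"tx":-0.1,"ty":-0.7,"tz":0,"turn":0,"fingers":60}]'; python3 look.py w9
python3 - <<'E'
from h import *
from cell import optics
c=[optics.camera(n) for n in("scene","side")]
w,st=pickle.load(open("w9.pkl","rb"))
for n,k,s in (("wrist",w,st),("scene",c[0],None),("side",c[1],None)):
    X=cloud(k,s);d=X[(np.hypot(X[...,0]-464,X[...,1]+18.5)<64)&(X[...,2]>76.0)&(X[...,2]<84)]
    A=np.c_[d[:,:2]-d[:,:2].mean(0),np.ones(len(d))];print(n,"disc tilt,z",np.linalg.lstsq(A,d[:,2],rcond=None)[0],"encl",cv2.minEnclosingCircle(d[:,:2].astype(np.float32)))
X=cloud(c[0]);p=X[145:205,265:325].reshape(-1,3);p=p[p[:,2]>72];print("tin2",circ(p))
cv2.imwrite("pics/end.png",np.hstack([cv2.resize(c[0]["frame"][140:340,220:400],(400,450)),cv2.resize(w["frame"],(400,300))[:, :].copy() if 0 else cv2.copyMakeBorder(cv2.resize(w["frame"],(400,300)),0,150,0,0,0)])[:,:,::-1])
E
```

```text
clock: 10.4
eef_pos: [464.4, 0.7, 227.7]
eef_rot: [-1.572, -0.0, -1.572]
wrist_force: [-0.0, 0.6, -0.3]
finger_gap: 59.8
10.4 [464.4088817    0.66509997 227.73287556] [-1.57202574e+00 -4.57956062e-05 -1.57156242e+00] 59.818574983132336 [-0.02256195  0.62687621 -0.25024613]
wrist disc tilt,z [2.04860167e-04 1.25488584e-03 7.88263987e+01] encl ((464.882080078125, -18.847143173217773), 58.11556625366211)
scene disc tilt,z [ 5.59462504e-04 -8.97992193e-04  7.82394066e+01] encl ((465.3959655761719, -19.832256317138672), 58.898468017578125)
side disc tilt,z [4.48423536e-04 1.70609273e-04 7.88244745e+01] encl ((465.5699768066406, -18.932146072387695), 59.41057205200195)
tin2 (array([561.47472871,  65.53667739, 152.27358813]), np.float64(22.160408939704524))
```

View pics/end.png

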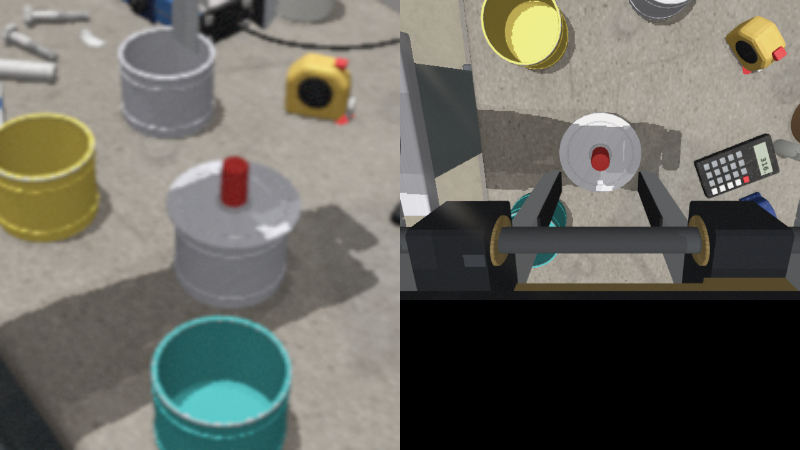

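The closing pictures show the lid level on the hub tin (knob at scene crop (235,182)). The disc top is at z about 78.8, where 79 is expected when seated, tilt is about 0.001, and its centre is at (465,-19). The gripper is clear. The empty tin at crop (167,80) stands open as before; its circle fit failed because the gripper was in the crop, and nothing touched it.

```bash
python3 -c "
from cell import manip
print(manip.sign_off())"
```

```text
the job is handed in; nothing more can be done
None
```

The lid is seated on the tin with the hub and released, and the job was handed in at about 10.5 s. I gripped it by the red knob, lowered it until the wrist force showed contact (about 8–9 N), then opened the fingers and withdrew straight up.

- **Lid:** the last views put the disc top at z of about 78.2 to 78.8 mm (79 expected when seated). It is level to about 0.001 rad, and its centre is about 1.5 mm from the tin's centre, so the plug is inside the mouth.
- **Tins:** I never touched the empty tin, and it stands open in the last picture. My final circle fit to check its position failed because the gripper was in the crop, so that check is by eye only. I did not re-measure the hub tin itself after the lid covered its rim.
- **Refused call:** the first move was rejected because rows were missing keys. Nothing moved.

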